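# Lower the needle lever past its ratchet

## Task

The needle lever of the dispensing stand is held up by its ratchet. Press the red release tab fully down, so that the pawl lifts out of the teeth and stays out, then push the blue pad at the end of the lever down until the lever lies level, fully home on its rest, and take the hand away. Nothing needs to be gripped; leave the bottle, the jar and the cup standing where they are.

Things in the scene. Friction and masses are not known exactly. Their poses are not given: they have to be found in the camera images.
- stand: Fixed stand; base plate 170 (x) by 440 mm (y -250 to +190), 12 thick. Origin at table height straight below the lever's hinge; z up. The hinge line runs along x, 100 mm above the origin. The lever points to -y, the red tab lies towards +y. Cream posts beside the pawl, 56 mm apart outside, reach 177 mm high at y +80 to +114. Below the lever a clear trough, 60 mm high, and a rest post at y -165.
- tab_top (a point): Centre of the top of the red release tab (42 mm along stand x, 34 along y), the pawl's tail. Unpressed it is level, at stand x 0, y +163 mm, 202 mm above the table. Pressed, it swings about the pawl's pin (stand y +97, height 165 mm), sinks about 21 mm and tilts 0.3 rad. It takes 3 to 5 N; pin friction holds it wherever it is left.
- pawl (a joint): Angle of the pawl in rad: 0 = hooked in the lever's teeth (start), 0.30 = tab fully down, pawl clear of the teeth. Below about 0.12 the hook still catches the teeth. It does not spring back.
- pad_top (a point): Centre of the top of the blue push pad (75 mm along stand x, 50 along the lever), 200 mm out from the hinge and 20 mm above the lever's centre line; own z = outward normal, own -y = away from hinge. Level: 120 mm above the table; raised: about 250. Nearer the hinge (115 mm out) the lever carries a cream block 124 mm wide with five coloured plugs, 47 mm above the centre line.
- lever (a joint): Angle of the lever in rad: 0 = raised 0.75 rad above level, 0.75 = level, fully home against its stop. Starts at about 0.01 to 0.07. While the pawl is hooked it goes no further than about 0.09. Friction holds it where it is left; with the pawl out, pushing the pad down takes 2 to 6 N until the stop.
- bottle_mid (a point): Centre (half-way up) of the loose amber glass bottle with black cap, 48 mm across, 95 mm tall, standing on the table beside the stand's base plate. To be left alone.
- jar_mid (a point): Centre (half-way up) of the loose white jar with white lid, 54 mm across, 60 mm tall, standing on the table beside the stand's base plate. To be left alone.
- cup_mid (a point): Centre (half-way up) of the loose open steel cup, 56 mm across the rim, 70 mm tall, standing on the table beside the stand's base plate. To be left alone.

How it is judged:
On the way, in this order (a step that is already met when the one before it is completed fails the run):
1. the red tab is pressed down and the pawl is out of the teeth, while the lever is still up (value of joint pawl above 0.2 rad and value of joint lever below 0.15 rad), for 0.1 s.
2. the lever is pushed down to its stop (value of joint lever above 0.71 rad), for 0.2 s.
At the end, for the whole second after the job is handed in: The lever is at rest within 0.04 rad of level (joint above 0.71 of 0.75), the pawl is still out of the teeth (above 0.15 rad), and the bottle, jar and cup are within 30 mm of where they stood (value of joint lever above 0.71 rad and velocity of joint lever between -0.05 and 0.05 rad/s and value of joint pawl above 0.15 rad and distance of each of bottle_mid, jar_mid, cup_mid from where it was at the start of the episode below 0.03 m); the robot touches nothing.
It fails at once if the bottle is lifted, carried, tipped over or shoved more than 30 mm (distance of bottle_mid from where it was at the start of the episode above 0.03 m or angle between bottle_mid's own z axis and vertical above 0.5 rad).
It fails at once if the jar is lifted, carried, tipped over or shoved more than 30 mm (distance of jar_mid from where it was at the start of the episode above 0.03 m or angle between jar_mid's own z axis and vertical above 0.5 rad).
It fails at once if the cup is lifted, carried, tipped over or shoved more than 30 mm (distance of cup_mid from where it was at the start of the episode above 0.03 m or angle between cup_mid's own z axis and vertical above 0.5 rad).
It also fails if it takes over 40 s, if anything falls off the work surface, if the arm or the gripper's body presses on something with over 40 N, if the wrist force passes 120 N, or if a joint passes its speed limit or range.

## Robot

A 6-joint arm with a two-finger parallel gripper is mounted at the origin on the work surface. World frame = base frame: x ahead of the robot, y to its left, z up, the work surface at z = 0. Lengths are in m, angles in rad, forces in N, time in s.
With the tool pointing down it reaches from about 0.35 to 0.85 m from the base axis. Payload 8.1 kg.
Tool frame: the origin (TCP) lies between the finger pads; the fingertips stand 8 mm ahead of it and the grasp point (between the pads) lies 11 mm behind it (robot.tip_reach is the y of the fingertips in the tool frame, in m); y points along the fingers, z is the direction in which the jaws open and shut, and the axes are right-handed (so a half turn about y gives the same grasp; the last joint's range is limited). The gripper opens to 93 mm and grips with 3 to 60 N. Pads are 15 mm wide; open, the fingers measure 128 mm over their backs; the gripper's body (75 mm by 188 mm) begins 65 mm behind the grasp point.
Start: joints at [1.147, 0.13, 1.488, -0, 1.523, -0.085], TCP at [0.199, 0.566, 0.227] pointing down, gripper open.
Joint ranges: [-2.96, 2.96], [-0.89, 2.26], [0.02, 2.5], [-1.34, 4.48], [0, 2.73], [-2.66, 2.66]. Speed limits (rad/s): [2.39, 2.39, 2.79, 3.14, 3.14, 3.14].

## Interface

Orientations are given as a rotation vector (axis times angle).
In Python, from plant import robot gives the robot as it stands.
- The arm moves only by the tool carry_out, never from a script. Its argument "increments" is a list of rows, each an object with "linear": the shift along the tool's x, y, z in m, a list of three; "yaw": the turn about the tool's y in rad. A call has 1 to 5 rows; each row is the pose to reach, as a shift and turn from the pose measured when the call began, along the tool's axes at that moment; what a row does not reach only later rows make up. A row lasts 1/8 s, in which the tool goes at most 62.5 mm and 10.7 degrees, less where a joint would pass 70% of its speed; a pose out of reach is approached as far as the arm can. A call with a gripper value outside its range is refused whole. "gripper" is the opening, from 0 (shut) to 1 (fully open), set as the call begins (left out, the last holds). The fingers move at their own pace and stop on an object; "newtons" is the grip in N (left out, the last holds). Time passes only in rows, so rows that repeat a pose let the fingers close. It gives the time, the measured TCP pose, the force and the opening at its end, in the units of the state.
- robot.read_state(): the state, without advancing time (a new reading comes with each control period).
- robot.read_camera(name): name is "side" or "top"; returns the picture (400x640x3 uint8, blue, green, red); there is no depth.
- robot.camera_params(name): a dict with "fov_y" (degrees; the focal length in pixels is half the picture's height over the tangent of half this angle, whatever the lens; pixels are square), "cx", "cy" (the principal point, pixels), "R" (3x3) and "t" (3): a world point X has camera coordinates R X + t. Camera axes: x right, y down, z forward; pixel columns grow to the right and rows downward; lengths in m; the calibration is good to about 2 mm. A picture is of the moment at which its call begins. camera_params takes no time and is no camera call.
- robot.close_job(): hands the job in, once; it reports no verdict.
The state is a dict: "t": time; "q": joint angles; "dq": joint speeds; "joint_torque": joint torques, N m; "tool_pos": TCP position; "orientation": TCP orientation; "force": force on the tool from outside, world axes, zero at the start; "wrist_torque": the same for the moment, N m; "opening": finger opening in m.
Only numpy, scipy, OpenCV 4.12 (cv2) and the standard library are available. Lean on these libraries where they do the work, as an engineer would, in place of code of your own. Each camera call takes 0.05 s, during which the arm holds its last target.

## Working session

There is one attempt and no reset: what is moved stays moved. The work goes in short steps, Python scripts to look and compute and a tool call to move; the robot and the scene stay as the last step left them, time stands still between calls to the robot, and variables do not carry over. Pictures are saved under pics/ and viewed, and the job is handed in when it is done.

Besides the shell and the picture viewer there is one more tool, called after "Request:" in YAML: its name, and indented under it one key for each argument. carry_out: Moves the arm, as the interface text tells. Its arguments: {"type":"object","properties":{"increments":{"type":"array","items":{"type":"object","properties":{"linear":{"type":"array","items":{"type":"number"}},"yaw":{"type":"number"}}}},"gripper":{"type":"number"},"newtons":{"type":"number"}},"required":["increments"]}

```bash
ls; mkdir -p pics; python3 - <<'E'
from plant import robot
import cv2
s=robot.read_state()
for k in s: print(k,s[k])
for n in("side","top"):
    cv2.imwrite(f"pics/{n}0.png",robot.read_camera(n)); print(n,robot.camera_params(n))
E
```

```text
pics
t 0.0
q [ 1.14655915e+00  1.31154412e-01  1.48924717e+00  1.09735633e-05
  1.52298889e+00 -8.54249075e-02]
dq [ 0.00010109 -0.00024033  0.00063783 -0.00110767  0.00050677 -0.00130261]
joint_torque [ 1.13294365e-03 -5.59808886e+01 -4.91770577e+01  7.70219578e-02
  3.50658351e-02 -1.61876078e-04]
tool_pos [0.19918715 0.56540167 0.2256091 ]
orientation [-1.55613573  0.26630194 -0.26557037]
force [ 0.20117622  0.37361014 -1.14801941]
wrist_torque [-0.0138499   0.03767399 -0.0779689 ]
opening 0.09280009557111334
side {'fov_y': 52.758547105490614, 'cx': 321.7356887645711, 'cy': 199.9046676126666, 'R': array([[-0.7895596 , -0.6132683 , -0.02230738],
       [-0.27821706,  0.39012076, -0.87772493],
       [ 0.54698345, -0.68680986, -0.4786453 ]]), 't': array([0.486363  , 0.26596774, 0.51380477])}
top {'fov_y': 46.132074811577105, 'cx': 318.6723858658013, 'cy': 196.08565874640456, 'R': array([[ 0.00871599, -0.99958184, -0.02757139],
       [-0.99670753, -0.0064616 , -0.08082292],
       [ 0.08061097,  0.02818506, -0.99634707]]), 't': array([0.08723189, 0.56202976, 1.09198419])}
```

View pics/side0.png

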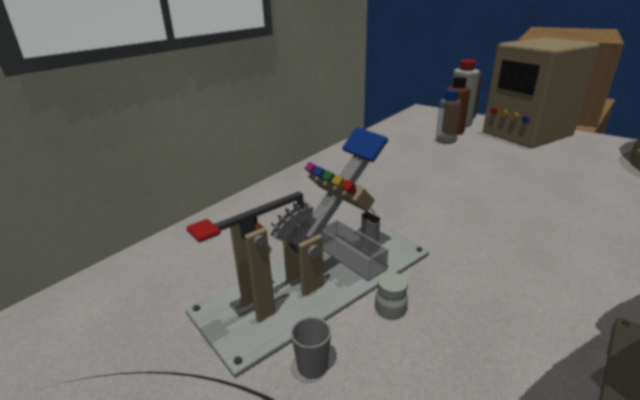

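View pics/top0.png

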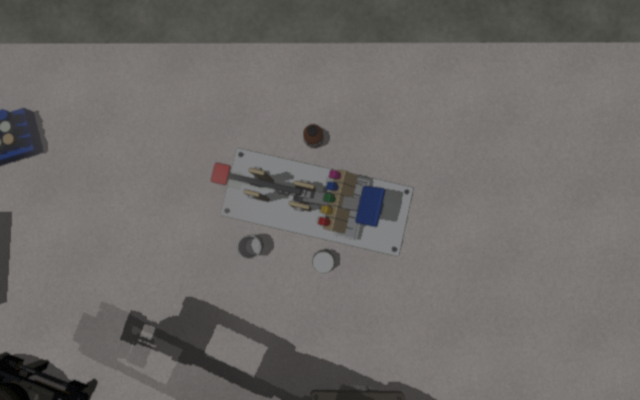

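The side view shows the red tab at about (203,230) and the blue pad at (365,144). The top view shows the tab at (221,174), the pad at (370,206), and the plate corners at roughly (240,153), (227,211), (407,191) and (394,249).

```bash
cat > h.py <<'E'
import numpy as np, cv2
from plant import robot
def K(n):
    p=robot.camera_params(n); f=200/np.tan(np.radians(p['fov_y']/2))
    return np.array([[f,0,p['cx']],[0,f,p['cy']],[0,0,1]]),p['R'],p['t']
def tri(a,b):
    P=[k@np.c_[R,t] for k,R,t in (K("side"),K("top"))]
    X=cv2.triangulatePoints(P[0],P[1],np.float64(a).reshape(2,1),np.float64(b).reshape(2,1))[:,0]
    X=X[:3]/X[3]
    e=[proj(n,X)-np.array(q) for n,q in(("side",a),("top",b))]
    return X,np.round(e,1).tolist()
def proj(n,X):
    k,R,t=K(n); c=k@(R@np.asarray(X)+t); return c[:2]/c[2]
def plane(n,uv,z):
    k,R,t=K(n); d=R.T@np.linalg.inv(k)@np.array([*uv,1.]); o=-R.T@t
    return o+d*(z-o[2])/d[2]
def blob(im,col,roi):
    b,g,r=[im[:,:,i].astype(int) for i in range(3)]
    m=((r>1.8*g)&(r>1.8*b)&(r>70)) if col=='red' else ((b>1.6*r)&(b>1.4*g)&(b>50))
    w=np.zeros_like(m); x0,y0,x1,y1=roi; w[y0:y1,x0:x1]=1; m=(m&w).astype(np.uint8)
    n,l,s,c=cv2.connectedComponentsWithStats(m); i=1+np.argmax(s[1:,4])
    mm=(l==i).astype(np.uint8); cn=max(cv2.findContours(mm,0,2)[0],key=cv2.contourArea)
    return c[i],s[i],cv2.boxPoints(cv2.minAreaRect(cn))
E
python3 - <<'E'
from h import *
np.set_printoptions(precision=4,suppress=True)
S=cv2.imread('pics/side0.png');T=cv2.imread('pics/top0.png')
R={}
for col,rs,rt in(('red',(170,200,235,260),(195,150,232,200)),('blue',(335,120,395,170),(350,170,395,240))):
    a=blob(S,col,rs);b=blob(T,col,rt); print(col,a[0],a[1],b[0],b[1],b[2].tolist()); print(tri(a[0],b[0]))
    print(plane('top',b[0],.202))
# plate corner screws
for uv in((241,155),(227,211),(407,191),(394.5,249)): print(plane('top',uv,.012))
for uv in((314,130),(323.5,257)): print(plane('top',uv,.09))
E
python3 -c "
import cv2
T=cv2.imread('pics/top0.png')[130:280,200:420];cv2.imwrite('pics/t0z.png',cv2.convertScaleAbs(cv2.resize(T,None,fx=3.6,fy=3.6,interpolation=2),alpha=1.5))
S=cv2.imread('pics/side0.png')[110:390,170:450];cv2.imwrite('pics/s0z.png',cv2.convertScaleAbs(cv2.resize(S,None,fx=2.1,fy=2.1,interpolation=2),alpha=1.5))"
```

```text
red [203.1025 229.6879] [187 220  33  21 439] [221.7442 170.0543] [215 165  14  14 129] [[212.80003356933594, 174.59999084472656], [216.80003356933594, 162.59999084472656], [228.80003356933594, 166.59999084472656], [224.80003356933594, 178.59999084472656]]
(array([0.5987, 0.2837, 0.1929]), [[-1.2, -0.2], [0.4, 0.4]])
[0.5983 0.2824 0.202 ]
blue [364.8199 142.2817] [343 120  44  41 955] [369.8422 205.4587] [356 186  29  40 824] [[355.0716552734375, 221.9098358154297], [362.965576171875, 184.41380310058594], [384.63665771484375, 188.9761505126953], [376.74273681640625, 226.47218322753906]]
(array([ 0.5259, -0.0123,  0.2438]), [[-0.5, -0.0], [0.2, 0.3]])
[ 0.5289 -0.0154  0.202 ]
[0.6613 0.2815 0.012 ]
[0.5248 0.3124 0.012 ]
[ 0.5759 -0.1193  0.012 ]
[ 0.4377 -0.089   0.012 ]
[0.7059 0.1015 0.09  ]
[0.421  0.0778 0.09  ]
```

View pics/t0z.png

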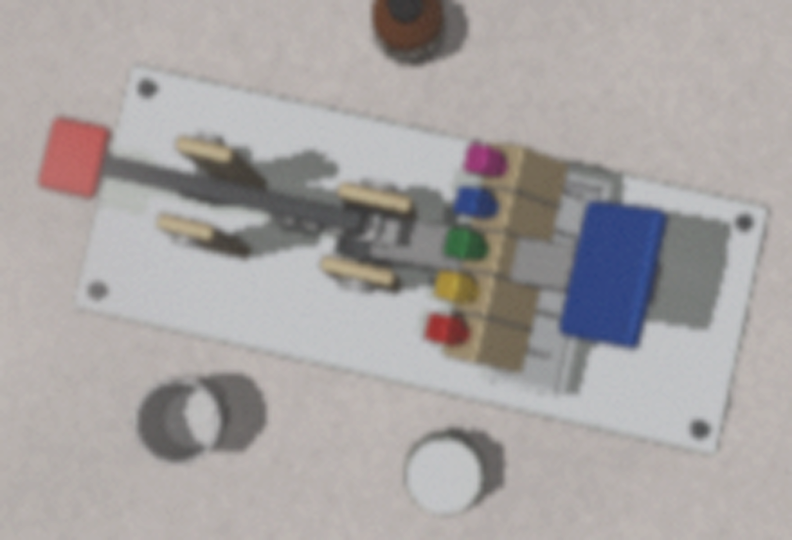

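View pics/s0z.png

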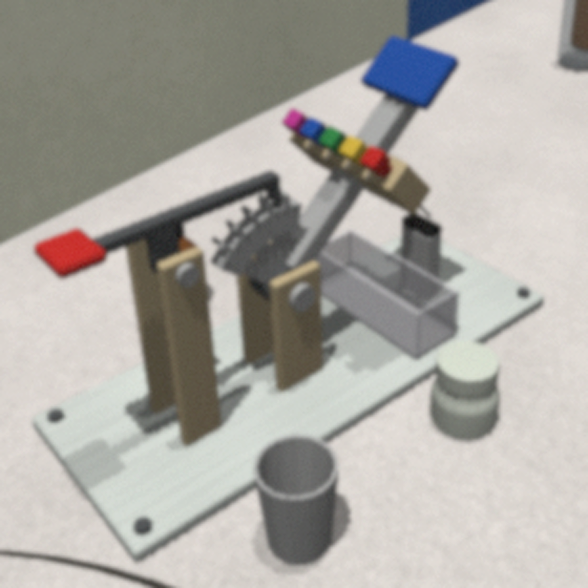

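```bash
cat >> h.py <<'E'
from scipy.spatial.transform import Rotation as Ro
np.set_printoptions(precision=4,suppress=True)
y=np.array([.2115,.9774]);O=np.array([.556,.1257])
def st(x,yy,z): 
    p=O+x*np.array([y[1],-y[0]])+yy*y; return np.array([p[0],p[1],z])
def go(p):
    "shift in tool axes so the fingertip reaches world point p"
    s=robot.read_state(); R=Ro.from_rotvec(s['orientation']).as_matrix()
    return R.T@(np.asarray(p)-(s['tool_pos']+R[:,1]*.008))
E
python3 - <<'E'
from h import *
print(plane('top',(220.3,173.6),.202), st(0,.163,.202))
for n in('side','top'):
  for q in (st(0,.163,.202),st(0,-.1386,.245),st(0,0,.1)): print(n,proj(n,q))
s=robot.read_state();R=Ro.from_rotvec(s['orientation']).as_matrix();print(R,robot.tip_reach)
z=R[:,2];xs=np.array([y[1],-y[0],0])
print('yaw to align z with stand x', [np.arctan2(np.cross(z,v)@R[:,1],z@v) for v in(xs,-xs)])
print('over tab',go(st(0,.170,.240)))
E
```

```text
[0.5911 0.2852 0.202 ] [0.5905 0.285  0.202 ]
side [203.8344 226.2616]
side [363.1729 141.9126]
side [302.8912 242.6915]
top [220.3636 173.9172]
top [368.7126 205.2352]
top [302.2785 195.619 ]
[[ 0.9431 -0.0007  0.3324]
 [-0.3324 -0.0015  0.9431]
 [-0.0001 -1.     -0.0016]] 0.008
yaw to align z with stand x [np.float64(1.4450742049339675), np.float64(-1.6965184486558256)]
over tab [ 0.4614 -0.0221 -0.1275]
```

Request:
carry_out:
  increments:
    - {"linear": [0.0,-0.03,0.0],"yaw": 0.17}
    - {"linear": [0.04,-0.05,-0.01],"yaw": 0.34}
    - {"linear": [0.09,-0.05,-0.025],"yaw": 0.51}
    - {"linear": [0.14,-0.05,-0.04],"yaw": 0.68}
    - {"linear": [0.19,-0.05,-0.055],"yaw": 0.85}
  gripper: 0
  newtons: 20

```text
t: 0.72
tool_pos: [0.3611, 0.4493, 0.2754]
orientation: [-1.366, 0.927, -0.928]
force: [0.2, 0.9, -1.3]
opening: 0.0475
```

```bash
cat > g.py <<'E'
from h import *
import sys
s=robot.read_state();R=Ro.from_rotvec(s['orientation']).as_matrix();z=R[:,2];v=np.array([y[1],-y[0],0])
print(s['t'],s['tool_pos'],R[:,1],'F',s['force'],s['opening'],'yaw',np.arctan2(np.cross(z,v)@R[:,1],z@v))
a=list(map(float,sys.argv[1:]))
for i in range(0,len(a),3): print(a[i:i+3],go(st(*a[i:i+3])))
E
python3 g.py 0 .170 .25
```

```text
0.725 [0.3611 0.4493 0.2754] [-0.0011 -0.002  -1.    ] F [ 0.1812  0.8972 -1.2999] 0.04748652606805457 yaw 0.5898521954213263
[0.0, 0.17, 0.25] [0.2313 0.0174 0.1568]
```

Request:
carry_out:
  increments:
    - {"linear": [0.045,0.0,0.03],"yaw": 0.15}
    - {"linear": [0.09,0.0,0.06],"yaw": 0.3}
    - {"linear": [0.135,0.0,0.09],"yaw": 0.45}
    - {"linear": [0.18,0.005,0.12],"yaw": 0.59}
    - {"linear": [0.231,0.01,0.157],"yaw": 0.59}

```text
t: 1.35
tool_pos: [0.5924, 0.2917, 0.2651]
orientation: [-1.102, 1.366, -1.367]
force: [2.0, 1.0, -0.5]
opening: 0.0014
```

```bash
python3 g.py 0 .170 .25 0 .17 .205 0 .172 .184
```

```text
1.35 [0.5924 0.2917 0.2651] [-0.0016 -0.0018 -1.    ] F [ 1.9815  1.0074 -0.5143] 0.0013990130970761194 yaw -0.0016420725305778636
[0.0, 0.17, 0.25] [-0.0001  0.0071 -0.0005]
[0.0, 0.17, 0.205] [-0.0002  0.0521 -0.0004]
[0.0, 0.172, 0.184] [-0.0022  0.0731 -0.0004]
```

Request:
carry_out:
  increments:
    - {"linear": [0.0,0.03,0.0]}
    - {"linear": [0.0,0.05,0.0]}
    - {"linear": [-0.001,0.06,0.0]}
    - {"linear": [-0.002,0.067,0.0]}
    - {"linear": [-0.002,0.073,0.0]}

```text
$.increments[0]: bad value
```

```bash
python3 g.py  0 .172 .184;python3 -c "
from h import *
for n,(x0,y0,x1,y1) in dict(side=(150,80,450,380),top=(180,120,430,290)).items():
    I=robot.read_camera(n)[y0:y1,x0:x1];f=min(800/(x1-x0),600/(y1-y0));cv2.imwrite(f'pics/{n}1.png',cv2.convertScaleAbs(cv2.resize(I,None,fx=f,fy=f,interpolation=2),alpha=1.5))"
```

```text
1.35 [0.5924 0.2917 0.2651] [-0.0016 -0.0018 -1.    ] F [ 1.9815  1.0074 -0.5143] 0.0013990130970761194 yaw -0.0016420725305778636
[0.0, 0.172, 0.184] [-0.0022  0.0731 -0.0004]
```

View pics/side1.png

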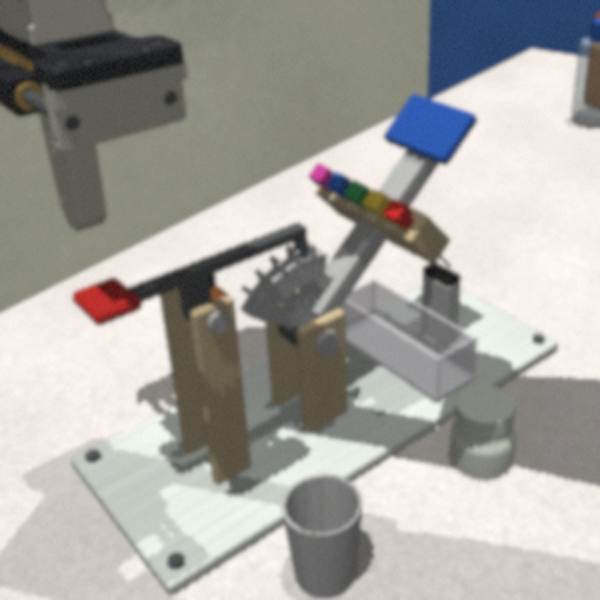

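The move was refused because its rows had no yaw field. The side view shows the closed fingers hanging above the red tab, which is at about (105,300) in the crop.

Request:
carry_out:
  increments:
    - {"linear": [0.0,0.03,0.0],"yaw": 0}
    - {"linear": [0.0,0.05,0.0],"yaw": 0}
    - {"linear": [-0.001,0.06,0.0],"yaw": 0}
    - {"linear": [-0.002,0.067,0.0],"yaw": 0}
    - {"linear": [-0.002,0.073,0.0],"yaw": 0}

```text
t: 2.08
tool_pos: [0.5952, 0.2925, 0.1916]
orientation: [-1.099, 1.367, -1.367]
force: [-0.9, 8.2, 17.4]
opening: 0.0008
```

```bash
cat > c.py <<'E'
from h import *
import sys
for n,(x0,y0,x1,y1) in dict(side=(150,80,450,380),top=(180,120,430,290)).items():
    I=robot.read_camera(n)[y0:y1,x0:x1];f=min(800/(x1-x0),600/(y1-y0));cv2.imwrite(f'pics/{n}{sys.argv[1]}.png',cv2.convertScaleAbs(cv2.resize(I,None,fx=f,fy=f,interpolation=2),alpha=1.4))
E
python3 c.py 2; python3 g.py  0 .172 .184
```

```text
2.175 [0.5952 0.2925 0.192 ] [ 0.0001 -0.0005 -1.    ] F [-0.2343  7.9104  5.8947] 0.0003796506588041655 yaw -0.0033923263273406
[0.0, 0.172, 0.184] [-0.0007  0.     -0.0031]
```

View pics/side2.png

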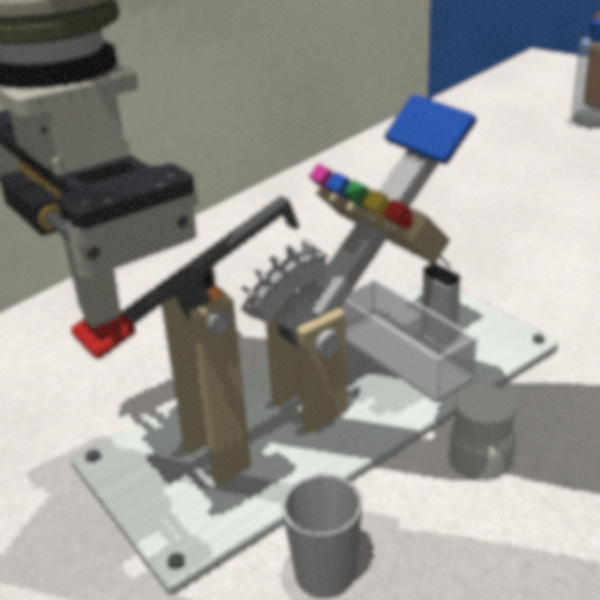

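The tab is down at about (103,335) in the crop, and the hook at (285,205) is clear of the teeth. I'll press 2 mm more, hold, then lift.

Request:
carry_out:
  increments:
    - {"linear": [0.0,0.002,0.0],"yaw": 0}
    - {"linear": [0.0,0.002,0.0],"yaw": 0}
    - {"linear": [0.0,-0.01,0.0],"yaw": 0}
    - {"linear": [0.0,-0.05,0.0],"yaw": 0}
    - {"linear": [0.0,-0.1,0.0],"yaw": 0}

```text
t: 2.8
tool_pos: [0.5941, 0.2921, 0.2919]
orientation: [-1.103, 1.368, -1.367]
force: [-0.1, 1.1, 0.2]
opening: 0.0003
```

```bash
python3 c.py 3; python3 g.py  0 -.14 .30
```

```text
2.9 [0.5974 0.2935 0.3005] [ 0.0103  0.0034 -0.9999] F [-0.2516 -0.1106  0.4245] 0.0006113044368714069 yaw -0.00323113098563847
[0.0, -0.14, 0.3] [ 0.3128 -0.0092 -0.0039]
```

View pics/side3.png

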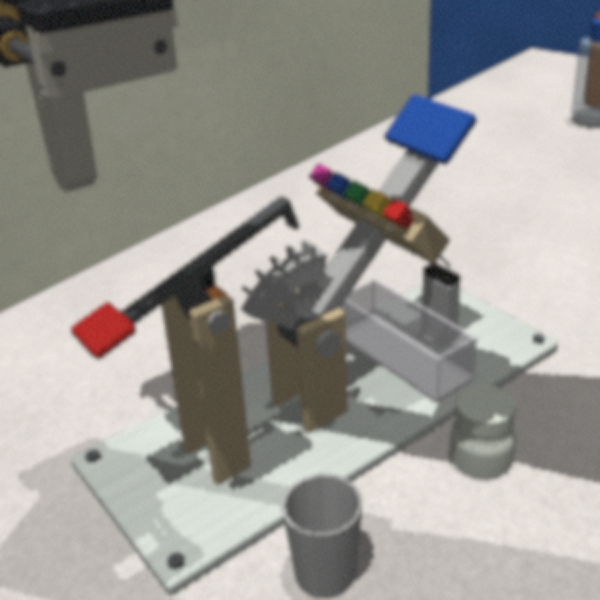

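The pawl stays lifted after the hand is withdrawn: tab at (103,330), hook up at (285,205). Next I move over the pad.

Request:
carry_out:
  increments:
    - {"linear": [0.06,-0.01,0.0],"yaw": 0}
    - {"linear": [0.12,-0.02,-0.001],"yaw": 0}
    - {"linear": [0.18,-0.02,-0.002],"yaw": 0}
    - {"linear": [0.24,-0.02,-0.003],"yaw": 0}
    - {"linear": [0.3,-0.015,-0.004],"yaw": 0}

```text
t: 3.52
tool_pos: [0.5282, -0.0004, 0.3145]
orientation: [-1.088, 1.36, -1.368]
force: [0.2, -0.7, 0.3]
opening: 0.0002
```

Request:
carry_out:
  increments:
    - {"linear": [0.013,0.0,0.0],"yaw": 0}
    - {"linear": [0.013,0.0,0.0],"yaw": 0}

```text
t: 3.78
tool_pos: [0.5253, -0.0136, 0.3147]
orientation: [-1.086, 1.361, -1.37]
force: [-0.0, 0.3, 0.1]
opening: 0.0004
```

```bash
python3 c.py 4; python3 - <<'E'
from h import *
# tip goal along arc: pad-top centre at angle a above level, tip centre kept at pad centre, tip outer edge contact raises by 7.5mm*tan a
s=robot.read_state();print(s['t'],s['tool_pos'],s['orientation'],s['force'])
for a in(.72,.6,.5,.4,.3,.2,.1,.03,0):
    c,S=np.cos(a),np.sin(a); yy=-(.2*c-.02*S); z=.1+.2*S+.02*c+.0075*np.tan(a)
    print(a,yy,z,go(st(0,yy,z)))
E
```

```text
3.875 [ 0.5257 -0.012   0.3146] [-1.0876  1.3597 -1.3676] [-0.2637  0.2748  0.6422]
0.72 -0.13717345238874956 0.2534910582261738 [-0.0034  0.0531 -0.0002]
0.6 -0.15377427351403497 0.23456623303976334 [ 0.0133  0.072  -0.0003]
0.5 -0.1659280016059905 0.21753402763247648 [ 0.0255  0.0889 -0.0005]
0.4 -0.17642383195440403 0.19947583748232403 [ 0.0361  0.1069 -0.0007]
0.3 -0.18515689369189442 0.1805307929868522 [ 0.045   0.1258 -0.0008]
0.2 -0.19203992895234712 0.16085552298215214 [ 0.052   0.1455 -0.001 ]
0.1 -0.1970041647226686 0.14061927667556703 [ 0.0571  0.1657 -0.0012]
0.03 -0.19931009674574762 0.12621516823978773 [ 0.0595  0.18   -0.0014]
0 -0.2 0.12000000000000001 [ 0.0602  0.1863 -0.0014]
```

View pics/side4.png

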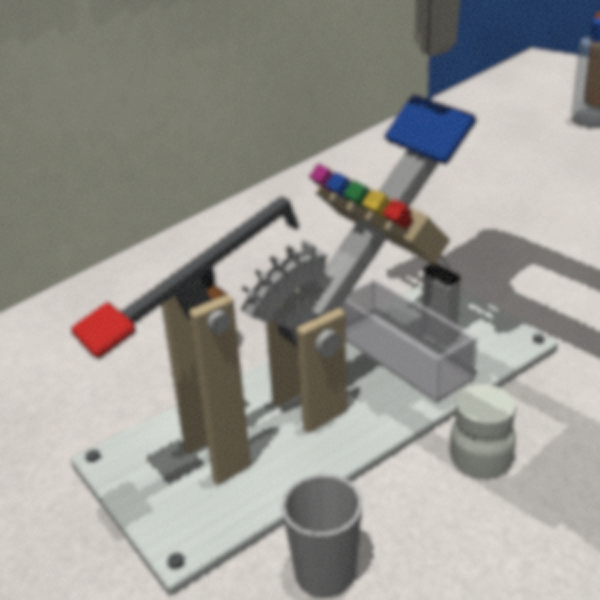

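View pics/top4.png

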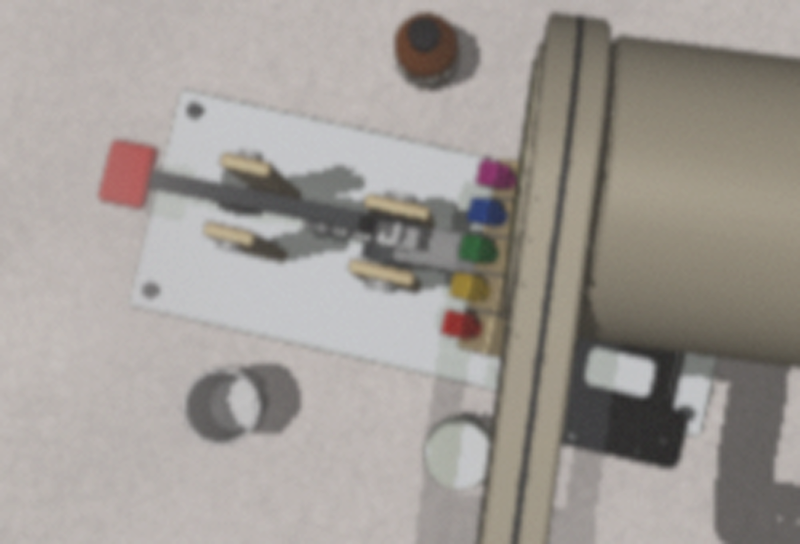

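The side view shows the fingers over the pad at about (430,130) in the crop, with the pawl still out. The top view is partly hidden by the arm, but the bottle, jar and cup are unmoved. Next is the push along the arc.

Request:
carry_out:
  increments:
    - {"linear": [-0.003,0.03,0.0],"yaw": 0}
    - {"linear": [-0.001,0.053,0.0],"yaw": 0}
    - {"linear": [0.013,0.072,0.0],"yaw": 0}
    - {"linear": [0.025,0.089,0.0],"yaw": 0}
    - {"linear": [0.036,0.107,-0.001],"yaw": 0}

```text
t: 4.5
tool_pos: [0.5185, -0.0469, 0.2067]
orientation: [-1.087, 1.359, -1.367]
force: [1.5, 2.8, 1.8]
opening: 0.0003
```

```bash
python3 c.py 5; python3 g.py 0 -.1764 .1995 0 -.185 .1805 0 -.192 .161 0 -.197 .1406 0 -.1993 .1262 0 -.2 .12
```

```text
4.6 [ 0.517  -0.0478  0.2048] [ 0.0084  0.0034 -1.    ] F [-0.223  -0.5529 -0.0248] 0.0004355085762014747 yaw -0.0037216906396931814
[0.0, -0.1764, 0.1995] [-0.0014 -0.0027  0.0014]
[0.0, -0.185, 0.1805] [0.0073 0.0163 0.0013]
[0.0, -0.192, 0.161] [0.0144 0.0358 0.0012]
[0.0, -0.197, 0.1406] [0.0195 0.0561 0.001 ]
[0.0, -0.1993, 0.1262] [0.0219 0.0705 0.0009]
[0.0, -0.2, 0.12] [0.0226 0.0767 0.0009]
```

View pics/side5.png

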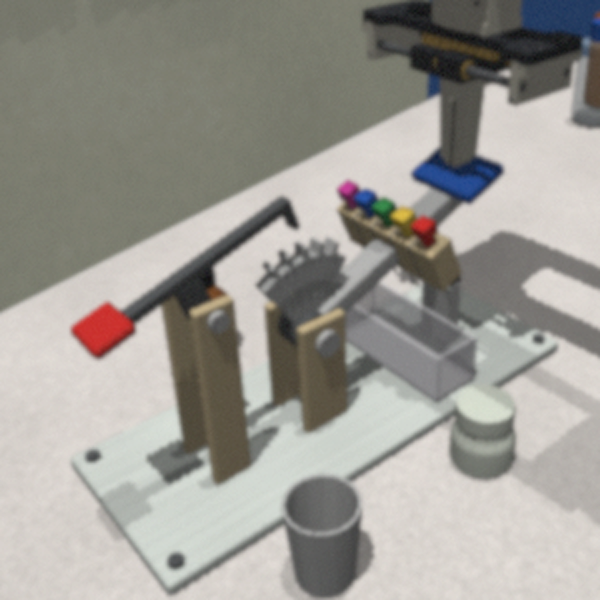

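The lever is about halfway down. The fingers sit at the centre of the pad, near (458,170) in the crop, and the pawl is clear.

Request:
carry_out:
  increments:
    - {"linear": [0.007,0.016,0.001],"yaw": 0}
    - {"linear": [0.014,0.036,0.001],"yaw": 0}
    - {"linear": [0.019,0.055,0.001],"yaw": 0}
    - {"linear": [0.022,0.069,0.001],"yaw": 0}
    - {"linear": [0.023,0.076,0.001],"yaw": 0}

```text
t: 5.22
tool_pos: [0.5133, -0.0703, 0.1278]
orientation: [-1.09, 1.364, -1.367]
force: [-6.5, 2.3, 35.9]
opening: 0.0004
```

```bash
python3 c.py 6; python3 g.py 0 -.2 .12
```

```text
5.325 [ 0.5135 -0.0702  0.1285] [ 0.0078  0.0035 -1.    ] F [-0.0305 -0.0339 -0.7943] 0.0005987635363439749 yaw -0.0037649663698172612
[0.0, -0.2, 0.12] [-0.0004  0.0005  0.0001]
```

View pics/side6.png

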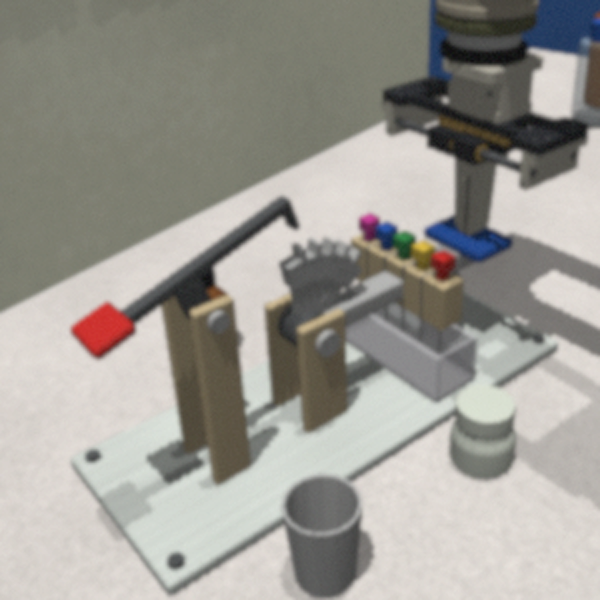

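The lever looks level, and the 36 N spike suggests it reached the stop. The force has since dropped to zero, so I'll press again gently and hold.

Request:
carry_out:
  increments:
    - {"linear": [0.0,0.001,0.0],"yaw": 0}
    - {"linear": [0.0,0.002,0.0],"yaw": 0}
    - {"linear": [0.0,0.002,0.0],"yaw": 0}
    - {"linear": [0.0,0.002,0.0],"yaw": 0}

```text
t: 5.82
tool_pos: [0.5136, -0.0702, 0.1281]
orientation: [-1.09, 1.363, -1.367]
force: [-6.8, 1.3, 13.7]
opening: 0.0007
```

```bash
python3 g.py 0 -.2 .12
```

```text
5.825 [ 0.5136 -0.0702  0.1281] [ 0.008   0.0031 -1.    ] F [-6.8305  1.2982 13.6877] 0.0007147505921148438 yaw -0.0033742306884833135
[0.0, -0.2, 0.12] [-0.0004  0.0001 -0.    ]
```

The lever is against its stop: 13.7 N with no further travel, and the tip at z = 0.120 m. I'll lift away.

Request:
carry_out:
  increments:
    - {"linear": [0.0,-0.008,0.0],"yaw": 0}
    - {"linear": [0.0,-0.04,0.0],"yaw": 0}
    - {"linear": [0.03,-0.09,0.0],"yaw": 0}
    - {"linear": [0.08,-0.13,0.0],"yaw": 0}
    - {"linear": [0.13,-0.15,0.0],"yaw": 0}

```text
t: 6.45
tool_pos: [0.485, -0.1988, 0.2805]
orientation: [-1.089, 1.358, -1.369]
force: [0.6, 0.3, -0.5]
opening: 0.0002
```

Request:
carry_out:
  increments:
    - {"linear": [0.05,-0.01,0.0],"yaw": 0}
    - {"linear": [0.08,-0.01,0.0],"yaw": 0}
    - {"linear": [0.08,-0.01,0.0],"yaw": 0}

```text
t: 6.82
tool_pos: [0.4671, -0.2787, 0.2901]
orientation: [-1.088, 1.361, -1.371]
force: [-0.1, 1.2, 0.0]
opening: 0.0002
```

```bash
python3 c.py 7; python3 - <<'E'
from h import *
S=robot.read_camera('side');T=robot.read_camera('top')
a=blob(S,'blue',(340,180,410,215));b=blob(T,'blue',(355,170,425,240));print(a[:2],b[:2],tri(a[0],b[0]),st(0,-.2,.12))
for uv in((314,130),(323.5,257)): print(plane('top',uv,.09))
E
```

```text
(array([383.8222, 198.2945]), array([363, 188,  42,  22, 523], dtype=int32)) (array([391.2398, 214.9373]), array([378, 198,  28,  36, 734], dtype=int32)) (array([ 0.5137, -0.0691,  0.1131]), [[-0.4, -0.0], [0.1, 0.2]]) [ 0.5137 -0.0698  0.12  ]
[0.7059 0.1015 0.09  ]
[0.421  0.0778 0.09  ]
```

View pics/side7.png

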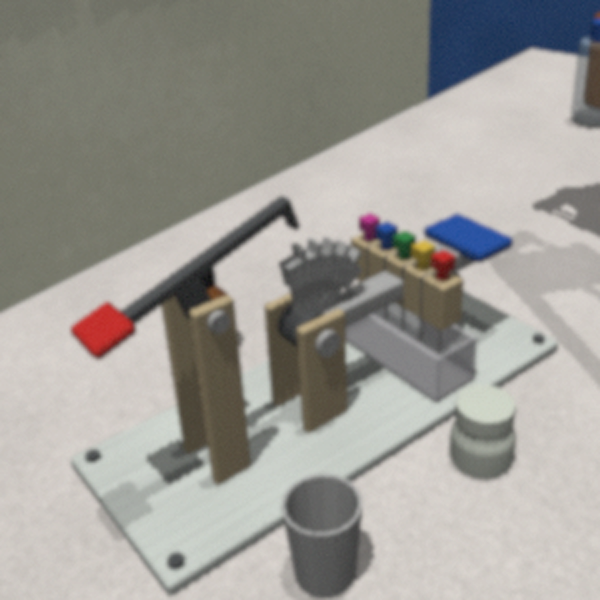

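View pics/top7.png

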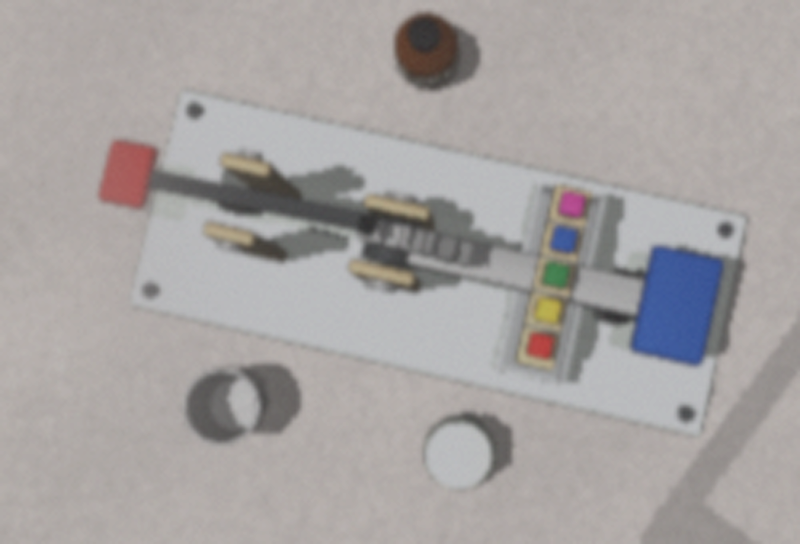

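The lever is level in both views, with the pad at (678,305) in the top crop. The tab is down at (103,330) in the side crop, the bottle, jar and cup are unmoved, and the arm is clear.

```bash
python3 -c "
from h import *
print(robot.close_job())"
```

```text
the job is handed in; nothing more can be done
None
```

The job is handed in, and by my last checks the lever is fully home and the pawl is still out of the teeth. The hand-in gave no verdict. It took about 7 s of the 40 s allowed.

**What I did:** with the gripper closed, I pressed the red tab down until the fingertips were about 18 mm below its unpressed height. The hook lifted clear and stayed up once I lifted away. I then pushed the blue pad down along its arc to the stop and moved the arm well clear.

**Last checks:**
- **Lever:** at the stop the fingertips stood at 0.120 m, the stated level height. Pressing again held at 13.7 N with no further travel, and the lever stayed level after I let go.
- **Pawl and loose items:** the final pictures show the tab still down, the hook out, and the bottle, jar and cup where they stood.
- **Force:** the highest wrist reading I saw was about 36 N, a brief peak when the lever met its stop, so under the 120 N wrist limit.

**What failed or disagreed:**
- One move was refused for a missing yaw value. It moved nothing, and I sent it again.
- Triangulating the pad's colour blob gave a height of 0.113 m instead of 0.120 m. I put that down to the visible side faces of the pad and trusted the fingertip contact height.

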